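Centre-punch the last pull screw spot on a drawer front

TASK

Punch the one spot on the drawer front that still has only a pencil cross: put the keyed spacer on the template over the cross, then the centre punch on the spacer, each with its lugs dropped fully home in the notches below, and then press the punch's cap straight down until its hidden spring snaps, and let it come back up. Leave the stack in place, do not fire the punch anywhere else, and leave the tin, the jar, the offcut and the screwdriver where they are.

Things in the scene. Friction and masses are not known exactly. Their poses are not given: they have to be found in the camera images.
- mark: Pencil cross (22 mm) on the drawer front's wood, in one of the template's three stations; fixed. Origin: its centre, 18 mm above the bench; axes parallel to the drawer front's, z up. The template's flat top is 8 mm above it. A part seats centred over it, its x along the mark's x; seated, the spacer's centre is 14 mm and the punch's centre 51 mm above this origin.
- drawer_front: Fixed wooden drawer front, 150 (x) x 300 (y) x 18 mm; origin under its centre on the bench. Two hold-down clamps stand at its ends (y 127 to 167 mm either way), up to 70 mm above the bench. On it lies a steel template, 96 x 196 x 8 mm, with stations at y -60, 0 and +60 mm: one shows the pencil cross, the other two a drilled dark hole of 10 mm.
- template_center (a point): Centre of the template's top face, 26 mm above the bench, axes as the drawer front's. Each of its three stations is a through cut centred on its spot: to +x a notch 27 mm wide reaching 32.5 mm out (for the wide lug), to -x a notch 15 mm wide reaching 32.5 mm out (for the narrow lug). Clearance to the lugs is 1.5 mm all round; 8 mm deep.
- spacer_center (a point): Centre of the loose aluminium spacer: a frame 76 (x) x 44 (y) x 12 mm, open in the middle, 0.15 kg, grasped over its 44 mm width. Point 13 mm above the bench at first. Notches in its top, 8.5 mm deep, same plan as the template's. It stands on its lugs, 7 mm deep, spanning 21 to 31 mm from the centre in x: the one at +x is 24 mm wide (y), the one at -x 12 mm.
- punch_center (a point): Mid-height of the loose steel centre punch, on its axis, 38 mm above the bench at first; 0.46 kg. Foot 76 (x) x 44 (y) x 14 mm, top 17 mm below this point; on it a dark square guide 28 x 28 mm, up to 17 mm above the point: grasp it there. Round cap on a rod from 33 to 41 mm above the point. Under the foot the same two lugs as the spacer's (wide at +x).
- cap_top (a point): Centre of the top of the punch's round cap, 28 mm across, 79 mm above the bench at first; it goes down as the cap is pressed.
- plunger (a joint): How far the cap is pressed in, m: 0 up, 0.014 at its stop. The force climbs from 3 N to about 15 N near 7 mm; there the hidden spring snaps and the force falls to about 4 N by 10 mm, much the same down to the stop. Past 11 mm it has surely snapped. It comes back up by itself when let go.
- tin_center (a point): Bystander: plain metal tin, 66 mm across, 105 mm high, standing; its centre.
- jar_center (a point): Bystander: jar 44 mm across and 90 mm high, standing close behind the drawer front; its centre.
- offcut: Bystander: wooden offcut 50 (x) x 110 (y) x 32 mm; origin at its underside.
- screwdriver: Bystander: screwdriver lying on the bench along its x, about 200 mm long.
Things that resemble listed ones, but are neither listed nor needed, are in the scene too. Of the things that look like the part that bears spacer_center, the middle-sized one is meant.

How it is judged (in metres and radians):
On the way, in this order (a step that is already met when the one before it is completed fails the run):
1. the spacer is fully seated on the template over the pencil cross (horizontal distance between spacer_center and mark below 0.0035 m and z of spacer_center in the frame of mark between 0.012 and 0.016 m and angle between spacer_center's own z axis and vertical below 0.06 rad), for 0.2 s.
2. the punch is fully seated on the spacer (all of step 1 and horizontal distance between punch_center and mark below 0.005 m and z of punch_center in the frame of mark between 0.049 and 0.053 m and angle between punch_center's own z axis and vertical below 0.06 rad), for 0.2 s.
3. the cap is pressed until the spring snaps, with the stack seated (all of step 2 and value of joint plunger above 0.0105 m), for 0.05 s.
At the end, for the whole second after the job is handed in: Spacer and punch both seated over the pencil cross (spacer within 3.5 mm and punch within 5 mm sideways, 2 mm in height, upright within 0.06 rad), the cap back up (within 3 mm), all at rest (all of step 2 and value of joint plunger below 0.003 m and linear speed of punch below 0.01 m/s); the robot touches nothing.
It fails at once if the punch is fired while it is not seated on the spacer over the cross (value of joint plunger above 0.008 m and not (horizontal distance between punch_center and mark below 0.005 m and z of punch_center in the frame of mark between 0.049 and 0.053 m and angle between punch_center's own z axis and vertical below 0.06 rad)).
It fails at once if the tin is pushed aside (20 mm) or tipped (distance of tin_center from where it was at the start of the episode above 0.02 m or angle between tin_center's own z axis and vertical above 0.5 rad).
It fails at once if the jar is pushed aside (20 mm) or tipped (distance of jar_center from where it was at the start of the episode above 0.02 m or angle between jar_center's own z axis and vertical above 0.5 rad).
It fails at once if the offcut is moved by 20 mm (distance of offcut from where it was at the start of the episode above 0.02 m).
It fails at once if the screwdriver is moved by 20 mm (distance of screwdriver from where it was at the start of the episode above 0.02 m).
It also fails if it takes over 64 s, if anything falls off the work surface, if the arm or the gripper's body presses on something with over 40 N, if the wrist force passes 120 N, or if a joint passes its speed limit or range.

ROBOT

A 6-joint arm with a two-finger parallel gripper is mounted at the origin on the work surface. World frame = base frame: x ahead of the robot, y to its left, z up, the work surface at z = 0. Lengths are in m, angles in degrees, forces in N, time in s.
With the tool pointing down it reaches from about 0.275 to 0.825 m from the base axis. Payload 4.9 kg.
Tool frame: the origin (TCP) lies midway between the tips of the shut fingers; the grasp point (between the pads) lies 19 mm behind it; z points along the fingers, y is the line along which they close (so a half turn about z gives the same grasp; the last joint's range is limited). The gripper opens to 85 mm and grips with 20 to 120 N. Pads are 22 mm wide; open, the fingers measure 114 mm over their backs; the gripper's body (76 mm by 85 mm) begins 54 mm behind the grasp point. The pads swing forward as they close: fully open they stand 13 mm farther back than shut.
Start: joints at [-80.111, 18.69, -11.035, 60.275, 0, 82.311], TCP at [0.166, -0.524, 0.231] pointing down, gripper open.
Joint ranges: [-152.03, 152.03], [-55.5, 102.48], [-74.3, 77.21], [-110.64, 120.58], [-84.22, 78.4], [-180, 180]. Speed limits (degrees/s): [147.25, 147.25, 180, 180, 180, 180].

INTERFACE

Orientations are given as a 3x3 rotation matrix whose columns are the frame's x, y, z axes.
In Python, from station import manip, jaws, telemetry, cams gives the robot as it stands. Calls block until the motion is done:
- manip.move_pose(position, orientation): joint-space move of the TCP to a pose.
- manip.line_to(position, speed=0.15, rotation=None, force_limit=None): straight line of the TCP; rotation=None keeps the orientation; speed is the mean speed in m/s. With force_limit (N) it stops when the force on the tool has changed by that much, and returns True; else False.
- manip.move_j(angles): joint-space move.
- jaws.command_gripper(opening, squeeze=None): finger opening in m; squeeze is the grip in N (None keeps the last); returns when the fingers have stopped.
- manip.sleep(seconds).
- manip.solve_ik(position, orientation): joint angles nearest the present ones, or None.
- telemetry.get_state(): the state.
- cams.snapshot(name): name is "scene" or "top" or "wrist"; returns the picture (400x640x3 uint8, blue, green, red); there is no depth.
- cams.get_calibration(name): a dict with "fovy" (degrees; the focal length in pixels is half the picture's height over the tangent of half this angle, whatever the lens; pixels are square), "cx", "cy" (the principal point, pixels), "cam_to_world" (4x4, takes a point from camera to world coordinates). Camera axes: x right, y up, looking along -z (the intrinsics and any distortion apply to the point x, -y, -z); pixel columns grow to the right and rows downward; lengths in m; the calibration is good to about 2 mm. A picture is of the moment at which its call begins: read the wrist's pose just before it. get_calibration takes no time and is no camera call; for the wrist camera it gives the pose at the moment of the call.
A pose or a line that the arm cannot do raises manip.PlanningError and nothing moves.
- manip.hand_in(): hands the job in; it is judged then, once.
The state is a dict: "t": time; "q": joint angles; "joint_velocities": joint speeds; "effort": joint torques, N m; "tcp_pos": TCP position; "ee_rot": TCP orientation; "wrist_force": force on the tool from outside, world axes, zero at the start; "ft_torque": the same for the moment, N m; "finger_gap": finger opening in m; "gripper_force": force on a finger pad.
Only numpy, scipy, OpenCV 4.12 (cv2) and the standard library are available. Lean on these libraries where they do the work, as an engineer would, in place of code of your own. Each camera call takes 0.05 s, during which the arm holds its last target. There are 200 camera calls.

## Working session

There is one attempt and no reset: what is moved stays moved. The work goes in short steps, each a Python script; the robot and the scene stay as the last script left them, time stands still between calls to the robot, and variables do not carry over. Pictures are saved under pics/ and viewed, at most 13 in all, crops included, and the job is handed in when it is done.

```bash
ls; mkdir -p pics
python3 - <<'E'
from station import manip,jaws,telemetry,cams
import cv2
for n in ("scene","top"):
    im=cams.snapshot(n); cv2.imwrite(f"pics/{n}0.png",im); print(n,cams.get_calibration(n))
print(telemetry.get_state()['t'])
E
```

```text
pics
scene {'fovy': 44.63232264091898, 'cx': 311.19822152592656, 'cy': 201.08814030238207, 'cam_to_world': array([[ 0.19374112, -0.69720311,  0.69019722,  1.57876727],
       [ 0.98088292,  0.15074952, -0.12305804, -0.11266637],
       [-0.01825045,  0.70084407,  0.713081  ,  1.07938328],
       [ 0.        ,  0.        ,  0.        ,  1.        ]])}
top {'fovy': 42.69550608293112, 'cx': 319.4293677608774, 'cy': 202.62001809251908, 'cam_to_world': array([[-1.12710743e-03,  9.92112786e-01, -1.25343330e-01,
         4.59481925e-01],
       [-9.99734453e-01,  1.76703184e-03,  2.29761169e-02,
         7.07651652e-02],
       [ 2.30163850e-02,  1.25335942e-01,  9.91847341e-01,
         1.19123758e+00],
       [ 0.00000000e+00,  0.00000000e+00,  0.00000000e+00,
         1.00000000e+00]])}
0.1
```

View pics/scene0.png

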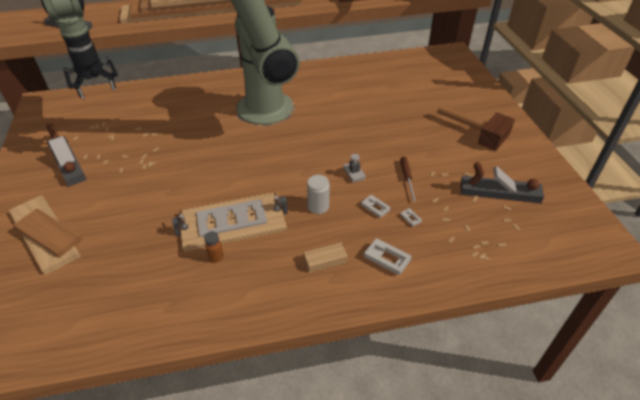

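View pics/top0.png

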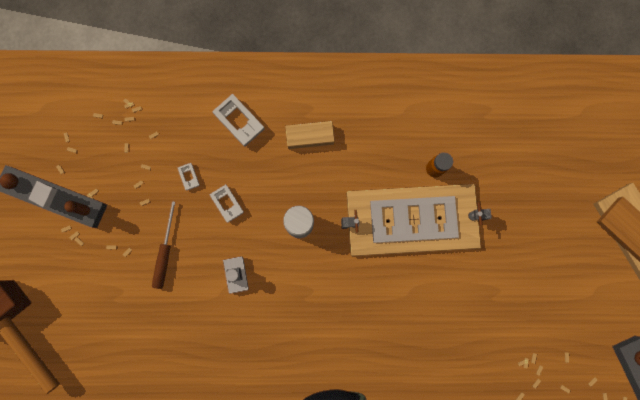

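The scene shows three frames in the top view: large (238,120), middle (227,204) and small (189,177). By the text, (227,204) is the spacer. The punch is at (236,275), the tin at (299,222), the jar at (440,165), the offcut at (310,134), the screwdriver at (166,245) and the template at (415,219). I'll confirm with one enlarged crop and measure.

```bash
cat > h.py <<'E'
import numpy as np,cv2
from station import manip,jaws,telemetry,cams
def proj_ray(c,uv):
    f=200/np.tan(np.radians(c['fovy']/2)); M=c['cam_to_world']
    d=M[:3,:3]@np.array([(uv[0]-c['cx'])/f,-(uv[1]-c['cy'])/f,-1]); return M[:3,3],d
def on_plane(c,uv,z):
    o,d=proj_ray(c,uv); return o+d*(z-o[2])/d[2]
def down(yaw):  # tool y axis (closing line) at angle yaw in world
    y=np.array([np.cos(yaw),np.sin(yaw),0]); z=np.array([0,0,-1.]); return np.c_[np.cross(y,z),y,z]
E
python3 - <<'E'
from h import *
im=cv2.imread('pics/top0.png'); c=cams.get_calibration('top')
for uv,z in [((227,204),.019),((238,120),.019),((189,177),.015),((233,273),.079),((299,222),.105),((440,165),.09),((415,219),.026),((388,220),.018),((414,219),.018),((439,218),.018)]: print(uv,on_plane(c,uv,z).round(3))
a=cv2.resize(im[150:300,160:290],None,fx=4,fy=4,interpolation=cv2.INTER_CUBIC)[:, :]
b=cv2.resize(im[180:260,345:490],None,fx=5,fy=5,interpolation=cv2.INTER_CUBIC)
cv2.imwrite('pics/a.png',a[:600]); cv2.imwrite('pics/b.png',b)
E
```

```text
(227, 204) [0.604 0.256 0.019]
(238, 120) [0.803 0.235 0.019]
(189, 177) [0.667 0.346 0.015]
(233, 273) [0.447 0.231 0.079]
(299, 222) [0.555 0.089 0.105]
(440, 165) [ 0.683 -0.22   0.09 ]
(415, 219) [ 0.569 -0.176  0.026]
(388, 220) [ 0.568 -0.115  0.018]
(414, 219) [ 0.57  -0.175  0.018]
(439, 218) [ 0.572 -0.233  0.018]
```

View pics/a.png

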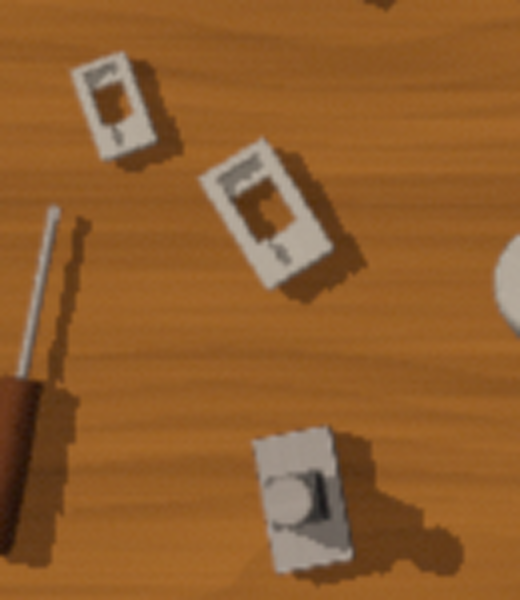

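View pics/b.png

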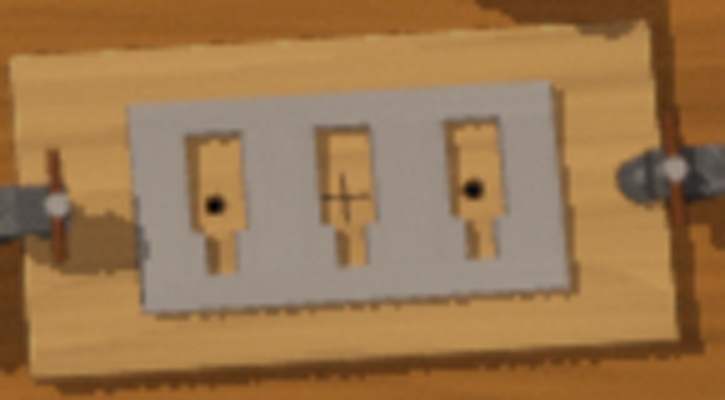

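The crops confirm that the middle frame is the spacer: its wide notch is at upper left, so its +x points up-left. The pencil cross is in the middle station, at crop (345,197), or about (414,219) in the full picture, with the wide notch toward world +x. Which way the punch's hidden wide lug faces is still open. I'll look with the wrist camera.

Run:
```python
from h import *
s=telemetry.get_state(); print(s['ee_rot'].round(2) if hasattr(s['ee_rot'],'round') else s['ee_rot'])
c=cams.get_calibration('wrist'); T=np.eye(4); T[:3,:3]=s['ee_rot']; T[:3,3]=s['tcp_pos']
print((np.linalg.inv(T)@c['cam_to_world']).round(3),c['fovy'],c['cx'],c['cy'])
for yaw in (92,-88):
    for p in ((.53,-.175,.25),(.6,.256,.05)): print(yaw,p,manip.solve_ik(p,down(np.radians(yaw))))
manip.move_pose((.56,-.176,.24),down(np.radians(92)))
s=telemetry.get_state();print(s['t'],s['tcp_pos'],s['wrist_force'])
c=cams.get_calibration('wrist');im=cams.snapshot('wrist');cv2.imwrite('pics/w1.png',im)
np.save('w1.npy',c['cam_to_world'])
```

```text
[[ 0.95  0.3  -0.  ]
 [ 0.3  -0.95  0.  ]
 [ 0.   -0.   -1.  ]]
[[ 0.001  0.944  0.329  0.085]
 [ 1.    -0.001 -0.    -0.   ]
 [ 0.     0.329 -0.944 -0.143]
 [ 0.     0.     0.     1.   ]] 67.86959072055818 318.2930149610872 202.36495478122455
92 (0.53, -0.175, 0.25) [-25.85004711  18.90025395  -7.93839577  63.16135028   0.
 -27.85004711]
92 (0.6, 0.256, 0.05) [16.62807194 38.33958356 -7.03712886 44.62328758  0.         14.62807194]
-88 (0.53, -0.175, 0.25) [-25.85004711  18.90025395  -7.93839577  63.16135028   0.
 152.14995289]
-88 (0.6, 0.256, 0.05) [  16.62807194   38.33958356   -7.03712886   44.62328758    0.
 -165.37192806]
2.0 [ 0.55975979 -0.17671886  0.23995019] [ 0.50674257 -0.1550345   0.06464478]
```

View pics/w1.png

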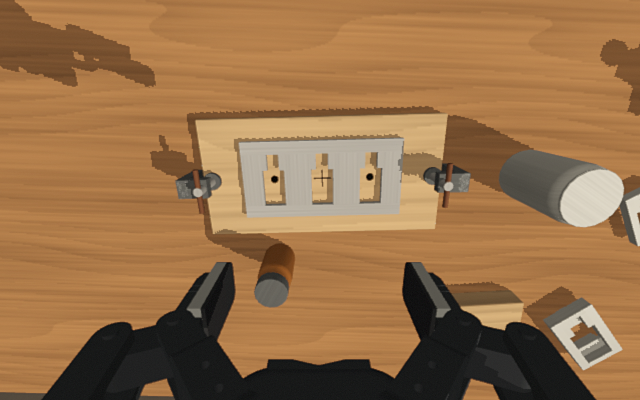

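The wrist view shows the template with its cross at (322,178) and holes at (275,179) and (370,177), the jar at (275,278) and the tin at (575,195). Now a closer view of the mark, then the spacer from the same relative pose, so that calibration errors cancel.

```bash
cat >> h.py <<'E'
def wshot(name):
    manip.sleep(.15); s=telemetry.get_state(); c=cams.get_calibration('wrist'); im=cams.snapshot('wrist')
    cv2.imwrite(f'pics/{name}.png',im); return s,c,im
def pix(c,p):
    f=200/np.tan(np.radians(c['fovy']/2)); q=np.linalg.inv(c['cam_to_world'])@np.r_[p,1]
    return np.array([c['cx']+f*q[0]/-q[2], c['cy']-f*q[1]/-q[2]])
def holes(c,im,guess,r=14):
    out=[]
    for g in guess:
        u,v=pix(c,g).round().astype(int); w=im[v-r:v+r+1,u-r:u+r+1].max(2).astype(float)
        m=(w<45).astype(np.uint8); n,l,st,ce=cv2.connectedComponentsWithStats(m)
        k=1+np.argmax(st[1:,4]); out.append(on_plane(c,ce[k]+[u-r,v-r],.018)); print('hole',ce[k]+[u-r,v-r],st[k,4],out[-1].round(4))
    return out
def graybox(c,im,g,z,r,lo=110):
    u,v=pix(c,g).round().astype(int); m=np.zeros(im.shape[:2],np.uint8)
    hsv=cv2.cvtColor(im,cv2.COLOR_BGR2HSV); k=((hsv[...,1]<60)&(hsv[...,2]>lo)).astype(np.uint8)
    m[max(v-r,0):v+r,max(u-r,0):u+r]=k[max(v-r,0):v+r,max(u-r,0):u+r]
    cs,_=cv2.findContours(m,cv2.RETR_EXTERNAL,cv2.CHAIN_APPROX_NONE); q=max(cs,key=cv2.contourArea)
    P=np.array([on_plane(c,p,z)[:2]*1000 for p in q[:,0]],np.float32); return cv2.minAreaRect(P),q
E
python3 - <<'E'
from h import *
im=cv2.imread('pics/w1.png'); c=cams.get_calibration('wrist'); c['cam_to_world']=np.load('w1.npy')
h=holes(c,im,[on_plane(c,(275,179),.018),on_plane(c,(370,177),.018)],8)
M=(h[0]+h[1])/2; d=h[1]-h[0]; yaw=np.arctan2(d[1],d[0]); print('mark',M,np.linalg.norm(d),np.degrees(yaw))
manip.line_to((M[0],M[1],.158),rotation=down(yaw),speed=.2)
s,c,im=wshot('w2'); print(s['t'],s['tcp_pos'])
x=np.array([np.sin(yaw),-np.cos(yaw),0])
h=holes(c,im,h); M=(h[0]+h[1])/2; d=h[1]-h[0]; yaw=np.arctan2(d[1],d[0]); print('mark',M,np.linalg.norm(d),np.degrees(yaw), 'pix',pix(c,M))
np.save('mark.npy',np.r_[M,yaw,s['tcp_pos']])
manip.line_to((M[0],M[1],.26),speed=.3)
# spacer
manip.move_pose((.604,.256,.152),down(yaw+np.radians(30)))
s,c,im=wshot('w3'); r,_=graybox(c,im,(.604,.256,.019),.019,90); print(s['t'],s['tcp_pos'],r)
# tilted look feasibility at the punch
for head in range(0,360,20):
    hv=np.array([np.cos(np.radians(head)),np.sin(np.radians(head)),0]); up=np.array([0,0,1.])
    for t in (44,54):
        a=np.radians(t); Z=np.cos(a)*hv-np.sin(a)*up; X=-(np.sin(a)*hv+np.cos(a)*up); R=np.c_[X,np.cross(Z,X),Z]
        v=-.329*X+.944*Z; cam=np.array([.44,.23,.02])-.3*v; p=cam-.085*X+.143*Z
        q=manip.solve_ik(p,R)
        if q is not None: print(head,t,p.round(3),np.round(q))
E
```

```text
hole [274.08 178.8 ] 25 [ 0.5719 -0.2317  0.018 ]
hole [369.27586207 176.4137931 ] 29 [ 0.5646 -0.1117  0.018 ]
mark [ 0.56824635 -0.17171241  0.018     ] 0.12024719428682852 93.45624006553254
2.7667 [ 0.5693134  -0.17246452  0.15983349]
hole [258.54166667 187.85416667] 48 [ 0.572  -0.2317  0.018 ]
hole [379.17021277 187.9787234 ] 47 [ 0.5648 -0.1116  0.018 ]
mark [ 0.5683739  -0.17163608  0.018     ] 0.12029578849362418 93.44921233382944 pix [318.84294266 187.91643162]
5.0833 [0.60470013 0.25478591 0.15245119] ((604.6378784179688, 260.1705627441406), (77.03793334960938, 44.104774475097656), 32.71212387084961)
0 54 [0.347 0.23  0.125] [ 39.   0. -68.  -8. -22.  33.]
40 54 [0.368 0.17  0.125] [ -5.  -5. -72.  -4.  24. -39.]
60 44 [0.385 0.134 0.108] [-26.  11. -65.  10.  46. -85.]
60 54 [0.393 0.149 0.125] [-15.   4. -60.  15.  35. -72.]
80 44 [0.421 0.121 0.108] [ -25.   23.  -45.   37.   44. -110.]
80 54 [0.424 0.138 0.125] [-16.  15. -44.  35.  36. -98.]
100 44 [0.459 0.121 0.108] [ -19.   34.  -25.   58.   39. -129.]
100 54 [0.456 0.138 0.125] [ -13.   26.  -28.   52.   33. -118.]
[... 646 characters left out ...]
[0.495 0.326 0.108] [ 35.  68.  45. 110. -18. 162.]
240 54 [0.487 0.311 0.125] [ 33.  55.  26.  94. -15. 158.]
260 44 [0.459 0.339 0.108] [ 42.  59.  27.  97. -26. 152.]
260 54 [0.456 0.322 0.125] [ 40.  48.  13.  84. -22. 145.]
280 44 [0.421 0.339 0.108] [ 49.  50.   7.  81. -34. 139.]
280 54 [0.424 0.322 0.125] [ 45.  40.  -2.  71. -29. 131.]
300 44 [0.385 0.326 0.108] [ 55.  40. -13.  61. -41. 123.]
300 54 [0.393 0.311 0.125] [ 49.  31. -18.  54. -34. 113.]
320 44 [0.355 0.301 0.108] [ 58.  28. -34.  36. -45. 102.]
320 54 [0.368 0.29  0.125] [ 51.  21. -35.  34. -36.  91.]
340 44 [0.336 0.268 0.108] [ 57.  17. -56.   4. -45.  72.]
340 54 [0.352 0.262 0.125] [ 49.  10. -53.  12. -33.  64.]
```

View pics/w3.png

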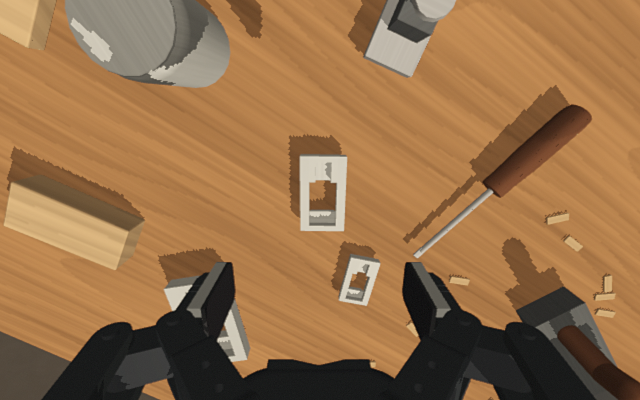

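View w3: the spacer is at (323,193), measured 77.0 x 44.1 mm, which fits 76 x 44. Its wide notch is at the bottom of the picture, so +x points away from the camera at about 32.7°. The punch is at (405,35). I'll check for side-face contamination of the edges before grasping.

Run:
```python
from h import *
im=cv2.imread('pics/w3.png'); print(im[148:240,305].max(1)); print(im[148:240,305].min(1)); print(im[215,292:354].max(1));
```

```text
[123 123 124 124 122 120 107 121 178 214 212 211 211 211 212 212 211 212
 211 211 211 211 211 211 211 211 212 211 212 212 212 212 212 212 212 212
 212 213 213 213 213 213 213 213 213 213 213 213 213 213 213 213 213 213
 213 213 213 213 213 212 213 213 213 212 213 213 213 212 212 213 212 212
 213 212 212 212 212 212 212 212 213 213 210 181 179 178 178 178 179 180
 183 184]
[ 48  48  50  49  45  55  83 107 157 191 191 189 189 188 189 189 189 189
 189 189 189 189 189 190 190 189 190 190 190 190 190 190 190 190 190 189
 189 190 190 190 190 190 190 190 190 190 190 190 190 190 190 191 190 190
 191 191 191 191 190 190 190 190 190 189 190 190 190 189 190 190 190 190
 190 190 189 190 190 190 190 190 191 194 190  90  70  74  74  75  76  76
  78  78]
[181 185 188 179 140 123 123 132 175 216 214 212 212 212 213 214 209 179
 173 211 212 213 218 216 211 219 218 201 150 171 201 177 211 203 176 211
 204 157 144 146 147 147 143 150 199 217 216 215 215 215 215 215 200 164
 161 164 165 167 169 171 173 173]
```

```bash
cat >> h.py <<'E'
def goto(p,R=None,speed=.15,tol=.0004,n=3):
    p=np.array(p,float); cmd=p.copy()
    for i in range(n):
        manip.line_to(cmd,speed=speed if i==0 else .05,rotation=R); manip.sleep(.1)
        e=p-np.array(telemetry.get_state()['tcp_pos'])
        if np.linalg.norm(e)<tol: break
        cmd+=e
    return cmd,e
E
python3 - <<'E'
from h import *
im=cv2.imread('pics/w3.png'); c=cams.get_calibration('wrist')
r,_=graybox(c,im,(.604,.256,.019),.019,60,165); print(r)
S=np.array(r[0])/1000; a=r[2] if r[1][0]>r[1][1] else r[2]-90; print(S,a)
yaw=np.radians(a+90); np.save('spacer.npy',np.r_[S,np.radians(a)])
print(goto((*S,.05),down(yaw),.2)); s=telemetry.get_state();print(s['tcp_pos'],np.array(s['ee_rot']).round(4).tolist(),s['wrist_force'])
print('hit',manip.line_to((*(S+(0,0)),.004),speed=.08,force_limit=8)); print(telemetry.get_state()['tcp_pos'])
jaws.command_gripper(.03,squeeze=50); s=telemetry.get_state(); print(s['finger_gap'],s['gripper_force'],s['tcp_pos'])
manip.line_to((*S,.14),speed=.15)
s,c,im=wshot('w4'); print(s['t'],s['tcp_pos'],s['finger_gap'],s['wrist_force'])
np.save('w4.npy',c['cam_to_world'])
E
```

```text
((605.0431518554688, 260.6426696777344), (75.78878021240234, 44.097755432128906), 32.72418212890625)
[0.60504315 0.26064267] 32.72418212890625
(array([0.60499275, 0.26064752, 0.05001697]), array([1.44181240e-04, 6.87736274e-05, 5.04961669e-04]))
[0.60489897 0.2605739  0.04949504] [[-0.8413, -0.5406, 0.0], [-0.5406, 0.8413, -0.0], [-0.0, -0.0, -1.0]] [0.0700125  1.30094684 0.10567607]
hit False
[0.60512045 0.26066517 0.00386278]
0.04282268326699107 51.37662649154663 [0.60558427 0.260801   0.00484068]
8.9833 [0.60426526 0.26037157 0.13865125] 0.0425783416052026 [ 0.23863054 -0.14080012 -1.77726649]
```

View pics/w4.png

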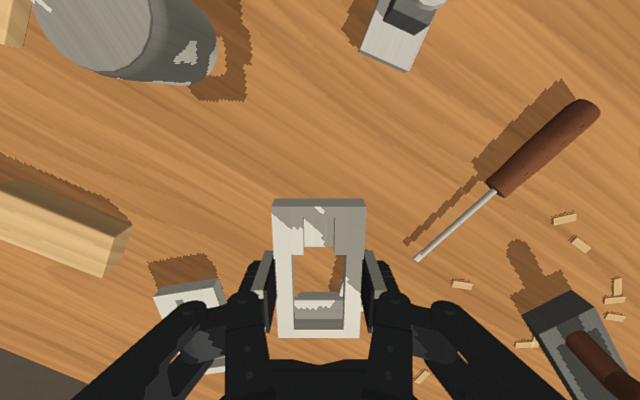

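The spacer is held cleanly, its top face spanning about u 272–366 and v 207–337. I'll measure where it sits in the hand.

Run:
```python
from h import *
im=cv2.imread('pics/w4.png'); c=cams.get_calibration('wrist'); c['cam_to_world']=np.load('w4.npy')
g=im.max(2)
print('col285',g[195:215,285],g[330:343,285]); print('col352',g[195:215,352],g[330:343,352])
for v in (220,240,330): print(v,g[v,266:282],g[v,355:375])
```

```text
col285 [176 178 177 146 110 109 109 111 111 111 110 125 151 150 151 149 150 150
 150 150] [214 214 214 214 214 214 215 212 184 177 174 180 188]
col352 [175 177 176 144 112 109 109 111 111 110 109 125 151 151 150 150 150 150
 149 150] [219 218 219 218 218 218 219 216 199 193 195 196 193]
220 [185 184 184 184 184 191 214 215 213 213 214 215 217 208 167 147] [150 149 150 149 149 150 150 149 150 149 155 175 178 177 178 179 180 184
 187 188]
240 [182 183 185 186 185 184 192 215 215 215 214 214 214 215 215 214] [150 151 150 150 150 151 151 150 149 157 177 177 177 177 178 179 180 179
 179 179]
330 [ 64  55  55  94 167 189 185 185 187 188 189 197 215 215 214 214] [218 219 220 218 206 179 180 181 182 184 187 181 120  54  62  64  78  98
  36  25]
```

Run:
```python
from h import *
c=cams.get_calibration('wrist'); c['cam_to_world']=np.load('w4.npy'); s=telemetry.get_state(); R=np.array(s['ee_rot']); t=np.array(s['tcp_pos']); print(t)
for h in (.0142,.0155,.017):
    a,b=[R.T@(on_plane(c,p,t[2]+h)-t) for p in ((318.3,206.1),(318.15,337.6))]
    l,r=[on_plane(c,p,t[2]+h) for p in ((271.3,220),(365.3,220))]
    print(h,a.round(4),b.round(4),'len',b[0]-a[0],'ctr',((a+b)/2).round(4),'w',np.linalg.norm(l-r))
m=np.load('mark.npy'); print(m)
Rm=down(m[3]); print('mark in tool at view', Rm.T@(m[:3]-m[4:]))
```

```text
[0.60440593 0.26042996 0.13882821]
0.0142 [ 0.0384  0.0005 -0.0141] [-0.0375  0.0005 -0.0143] len -0.07589908847332139 ctr [ 0.0004  0.0005 -0.0142] w 0.04394930749494213
0.0155 [ 0.0388  0.0005 -0.0154] [-0.0363  0.0005 -0.0156] len -0.07513234042581896 ctr [ 0.0013  0.0005 -0.0155] w 0.04350532264099131
0.017 [ 0.0394  0.0005 -0.0169] [-0.0349  0.0005 -0.0171] len -0.07424763114023934 ctr [ 0.0022  0.0005 -0.017 ] w 0.04299303242489426
[ 0.5683739  -0.17163608  0.018       1.63099644  0.5693134  -0.17246452
  0.15983349]
mark in tool at view [0.00088795 0.00088347 0.14183349]
```

Run:
```python
from h import *
m=np.load('mark.npy'); R=down(m[3]); s=telemetry.get_state(); t=np.array(s['tcp_pos'])
T=(m[:3]-R@[.0004,.0005,0])[:2]; print(T)
manip.line_to((t[0],t[1],.22),speed=.25)
manip.line_to((*T,.22),speed=.3,rotation=R)
manip.line_to((*T,.08),speed=.2)
cmd,e=goto((*T,.037),speed=.1); s=telemetry.get_state(); print(s['t'],e,s['tcp_pos'],s['wrist_force'],s['finger_gap'])
print('hit',manip.line_to((cmd[0],cmd[1],.0225),speed=.02,force_limit=10)); manip.sleep(.1)
s=telemetry.get_state(); print(s['t'],s['tcp_pos'],s['wrist_force'],s['ft_torque'])
```

```text
[ 0.56880326 -0.1721111 ]
13.3333 [9.11746613e-05 1.66541082e-06 2.06334205e-04] [ 0.56871208 -0.17211277  0.03679367] [-0.0450025  -0.01834185 -1.90604585] 0.04289205251617509
hit True
14.05 [ 0.56846415 -0.17197971  0.02428759] [-0.62848319 -0.6090087   5.05344103] [ 0.05094205  0.04183919 -0.03818095]
```

The stop at z = 24.3 mm matches the expected 23.8 mm, so the spacer has dropped home. Release it, check it from above, then look at the punch from above and at a low angle for its lug widths.

Run:
```python
from h import *
jaws.command_gripper(.07); s=telemetry.get_state(); t=np.array(s['tcp_pos'])
manip.line_to((t[0],t[1],.165),speed=.2)
s,c,im=wshot('w5'); m=np.load('mark.npy')
r,q=graybox(c,im,(m[0],m[1],.038),.038,75,165); print('spacer',r,cv2.boundingRect(q),m[:2],np.degrees(m[3]),telemetry.get_state()['t'])
cv2.imwrite('pics/w5c.png',cv2.resize(im[110:280,220:420],None,fx=3,fy=3,interpolation=cv2.INTER_CUBIC))
jaws.command_gripper(.085)
manip.line_to((t[0],t[1],.24),speed=.3)
manip.move_pose((.45,.235,.21),down(np.radians(98)))
s,c,im=wshot('w6'); np.save('w6.npy',c['cam_to_world']); print(s['t'],s['tcp_pos'])
r,q=graybox(c,im,(.45,.235,.021),.021,80,120); print('foot',r,cv2.boundingRect(q))
for head in (180,190):
  for t in (36,40,44):
    a=np.radians(t); b=np.radians(head); hv=np.array([np.cos(b),np.sin(b),0]); up=np.array([0,0,1.])
    Z=np.cos(a)*hv-np.sin(a)*up; X=-(np.sin(a)*hv+np.cos(a)*up); RR=np.c_[X,np.cross(Z,X),Z]
    v=-.329*X+.944*Z
    for d in (.24,.3):
        p=np.array([.45,.235,.015])-d*v-.085*X+.143*Z; print(head,t,d,p.round(3),manip.solve_ik(p,RR))
```

```text
spacer ((564.6865844726562, -172.0409698486328), (91.613525390625, 148.19789123535156), 3.4337759017944336) (242, 144, 150, 94) [ 0.5683739  -0.17163608] 93.44921233382944 15.4917
17.9083 [0.4506986  0.23423021 0.20999397]
foot ((441.9758605957031, 235.83482360839844), (76.18089294433594, 43.975563049316406), 11.463701248168945) (299, 135, 42, 68)
180 36 0.24 [0.514 0.235 0.069] [  11.87848848   75.76499949   49.80837781  117.45167445    9.58586321
 -172.95198421]
180 36 0.3 [0.571 0.235 0.086] None
180 40 0.24 [0.51  0.235 0.073] [  12.13660912   70.11442581   41.05337426  110.30001593    9.26817766
 -172.12980086]
180 40 0.3 [0.566 0.235 0.095] None
180 44 0.24 [0.506 0.235 0.077] [  12.42905722   65.05323005   33.56951007  103.83707005    8.90658586
 -171.29561038]
180 44 0.3 [0.56  0.235 0.103] [  11.60062079   73.69629553   56.51907712  118.23172297    8.31706911
 -171.88429578]
190 36 0.24 [0.513 0.246 0.069] None
190 36 0.3 [0.57  0.256 0.086] None
190 40 0.24 [0.509 0.245 0.073] [  15.83024018   72.55842643   46.47171498  113.76690702    4.46303144
 -176.24479144]
190 40 0.3 [0.564 0.255 0.095] None
190 44 0.24 [0.505 0.245 0.077] [  15.96928306   67.03259115   37.88575781  106.69749005    4.29018703
 -175.84561509]
190 44 0.3 [0.559 0.254 0.103] None
```

View pics/w5c.png

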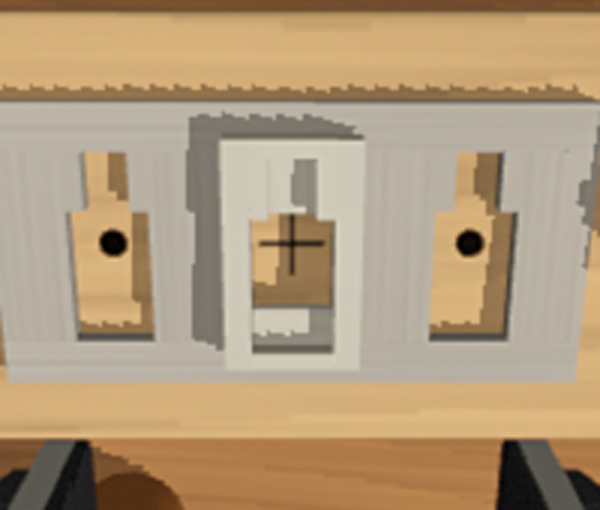

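The crop shows the spacer seated squarely around the cross. The punch foot measures 76.2 x 44.0 mm, centred at (0.442, 0.236), with its axis at 11.5° or 191.5°. Now the low view from the far side.

Run:
```python
from h import *
F=np.array([.442,.2358]); up=np.array([0,0,1.]); done=False
for t,d,head in ((40,.25,185),(42,.25,185),(44,.25,185),(44,.24,180)):
    a=np.radians(t); b=np.radians(head); hv=np.array([np.cos(b),np.sin(b),0])
    Z=np.cos(a)*hv-np.sin(a)*up; X=-(np.sin(a)*hv+np.cos(a)*up); RR=np.c_[X,np.cross(Z,X),Z]
    p=np.array([*F,.012])-d*(-.329*X+.944*Z)-.085*X+.143*Z
    q=manip.solve_ik(p,RR)
    if q is not None: print(t,d,head,p,q); break
manip.line_to((.53,.235,.22),speed=.3)
manip.move_pose(p,RR)
s,c,im=wshot('w7'); print(s['t'],s['tcp_pos'])
u,v=pix(c,(F[0]+.037,F[1]+.007,.01)).astype(int); print(u,v)
cv2.imwrite('pics/w7c.png',cv2.resize(cv2.flip(im[max(v-60,0):v+60,max(u-80,0):u+80],-1),None,fx=5,fy=5,interpolation=cv2.INTER_CUBIC))
```

```text
40 0.25 185 [0.5112101  0.2418551  0.07388587] [  14.07421718   71.72329471   44.71161748  112.63263008    6.93918235
 -174.13847867]
21.2167 [0.51132729 0.24192245 0.07422061]
313 180
```

View pics/w7c.png

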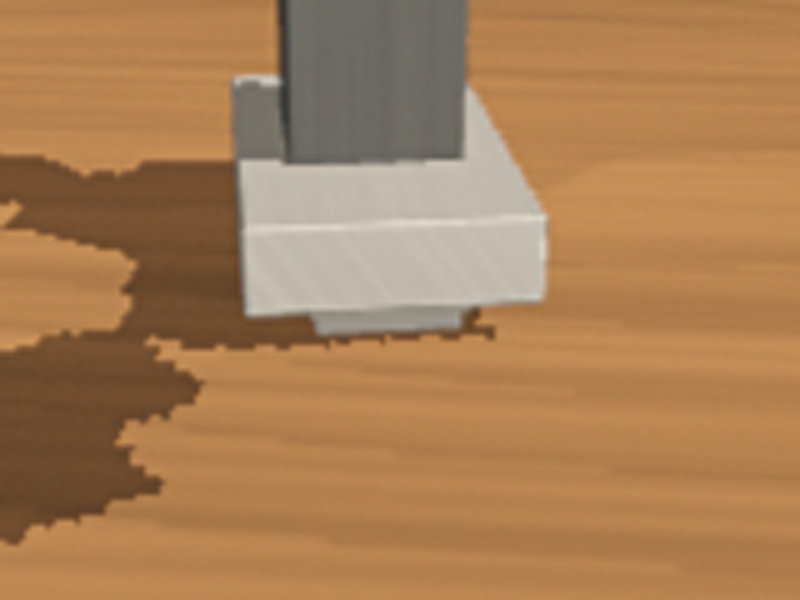

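The lug facing the camera spans 312–465 of the 300 px (44 mm) foot front. That is about 22–24 mm, so it is the wide lug, and the punch's +x is at yaw 11.5°. Grasp it and bring it over.

Run:
```python
from h import *
F=np.array([.44198,.23583]); m=np.load('mark.npy'); Rp=down(np.radians(101.46)); R=down(m[3])
manip.move_pose((.51,.235,.2),Rp)
manip.line_to((*F,.15),speed=.25)
cmd,e=goto((*F,.09),speed=.15); print(e)
print('hit',manip.line_to((cmd[0],cmd[1],.0245),speed=.1,force_limit=8)); 
s=telemetry.get_state(); print(s['t'],s['tcp_pos'])
jaws.command_gripper(.015,squeeze=70); manip.sleep(.1); s=telemetry.get_state(); t=np.array(s['tcp_pos']); print(s['finger_gap'],s['gripper_force'],t,s['wrist_force'])
px=(Rp.T@np.r_[F-t[:2],0])[:2]; print('px',px)
np.save('pg.npy',np.r_[t,px])
manip.line_to((t[0],t[1],.2),speed=.2)
T=(np.array([.56846,-.17198,0])+R@[.0004-px[0],0,0])[:2]; print(T)
manip.line_to((*T,.2),speed=.25,rotation=R)
manip.line_to((*T,.1),speed=.2)
cmd,e=goto((*T,t[2]+.031+.014),speed=.1); print(e)
s,c,im=wshot('w8'); np.save('w8.npy',c['cam_to_world']); print(s['t'],s['tcp_pos'],s['finger_gap'],s['wrist_force'])
cv2.imwrite('pics/w8c.png',im[120:400,150:490])
```

```text
[1.20357140e-04 8.89531496e-05 3.46532433e-04]
hit False
26.5583 [0.44215195 0.23586028 0.0247868 ]
0.02679827021546084 68.8316559791565 [0.44209268 0.23571096 0.02499353] [-1.34133209 -1.14271286  5.96037294]
px [8.67799236e-05 1.39054665e-04]
[ 0.56814735 -0.17199884]
[ 5.13964136e-05 -4.38363858e-05  2.11113355e-04]
32.15 [ 0.56803091 -0.17193398  0.0697548 ] 0.026840774461924195 [-0.04696453 -0.23681032 -4.65465608]
```

View pics/w8c.png

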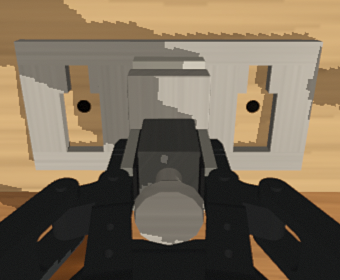

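The punch hangs squarely over the spacer: the foot front and the spacer edge line up at crop u about 130–210. Lower it.

Run:
```python
from h import *
t=np.array(telemetry.get_state()['tcp_pos']); 
print('hit',manip.line_to((.5682,-.17200,.0545),speed=.02,force_limit=12)); manip.sleep(.1)
s=telemetry.get_state(); print(s['t'],s['tcp_pos'],s['wrist_force'],s['ft_torque'])
```

```text
hit True
32.9667 [ 0.56795799 -0.17193637  0.05607345] [-1.34541712 -0.32983959  5.89398449] [0.13777324 0.0232939  0.02014813]
```

Stopped at 56.07 mm against an expected 56.0 mm, so the punch is seated. Release it, verify, then press.

Run:
```python
from h import *
jaws.command_gripper(.07); s=telemetry.get_state(); t=np.array(s['tcp_pos'])
manip.line_to((t[0],t[1],.2),speed=.2)
s,c,im=wshot('w9'); print(s['t'],s['tcp_pos'],s['wrist_force'])
for p in ((.568,-.172,.110),(.568,-.172,.076)): print(pix(c,p))
cv2.imwrite('pics/w9c.png',cv2.resize(im[90:290,200:440],None,fx=3,fy=3,interpolation=cv2.INTER_CUBIC))
jaws.command_gripper(0.0,squeeze=40); print(telemetry.get_state()['finger_gap'])
```

```text
34.475 [ 0.5654548  -0.17087139  0.19835533] [ 0.15218528 -0.46266515  0.18929402]
[315.80380367 211.03649923]
[315.97497156 198.38012387]
3.2737301580981517e-05
```

View pics/w9c.png

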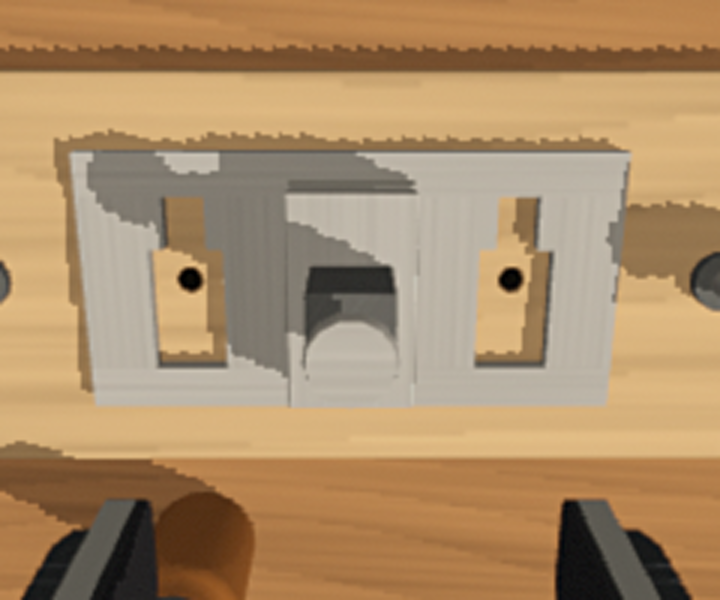

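The stack stands square over the cross, with the cap centre at about (317,207) and predicted at (316,211). Press.

Run:
```python
from h import *
P=(.5682,-.1720)
cmd,e=goto((*P,.114),speed=.15); print(e,telemetry.get_state()['t'])
for z in (.108,.104,.101,.0985,.0970,.0962):
    h=manip.line_to((cmd[0],cmd[1],z),speed=.03,force_limit=35); manip.sleep(.05); s=telemetry.get_state(); print(z,h,np.round(s['tcp_pos'],4),np.round(s['wrist_force'],1))
    if h: break
```

```text
[ 1.01643855e-04 -9.44376220e-05  3.39747233e-04] 36.7167
0.108 False [ 0.5686 -0.1721  0.1085] [ 1.2 -0.2  5.3]
0.104 False [ 0.5685 -0.1722  0.105 ] [-0.4 -0.3  8.8]
0.101 False [ 0.5685 -0.1723  0.1026] [-2.3 -0.1 13.4]
0.0985 False [ 0.5682 -0.1721  0.0988] [ 0.2 -0.7  3.3]
0.097 False [ 0.5682 -0.1721  0.097 ] [ 0.3 -0.9  4.7]
0.0962 False [ 0.5682 -0.1721  0.0962] [-0.1 -1.1  5. ]
```

The force fell from 13.4 N to 3.3 N, so the spring has snapped, and the cap was pressed about 13 mm. Retreat, check and hand in.

Run:
```python
from h import *
manip.line_to((.5682,-.172,.13),speed=.04); manip.line_to((.5654,-.1709,.2),speed=.15)
s,c,im=wshot('w10'); a=cv2.imread('pics/w9.png'); d=cv2.absdiff(a,im)[130:230,220:420].max(2); print(s['t'],s['wrist_force'],(d>60).sum())
manip.sleep(.3); print(manip.hand_in())
```

```text
40.4 [ 0.79719569  0.27347748 -0.97994211] 70
the job is handed in; nothing more can be done
None
```

The job is handed in: the spacer and punch are seated over the pencil cross, the punch was fired once there with the spring's snap showing in the wrist force, and the stack was left in place at about 41 s, with no verdict returned by the interface.

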